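# Fit the tube carousel on the mixer's splined spindle

### The job

Take the blue tube carousel by its yellow grip and fit it on the mixer's splined spindle: hold it over the spindle with the white stripes in line with the fins, push it down, rocking it a little if the teeth catch, until it is fully home and level, and only then let go. Leave the grey carousel and the specimen pots where they stand.

Things in the scene. Friction and masses are not known exactly. Their poses are not given: they have to be found in the camera images.
- carousel_grip (a point): Centre of the yellow grip on the loose blue tube carousel (0.35 kg), on its axis, 85 mm above its underside. The grip is an upright bar 46 mm long (x axis), 24 mm thick (y axis: pinch across this), 55 mm tall, its top 107 mm above the underside. Below it: a blue disc 150 mm wide, top 52 mm above the underside, with 8 tube holes and four white radial stripes along x and y. z is up.
- spindle (a point): Foot of the steel spindle on the mixer (fixed white box 200 x 200 mm), on its axis on the black seat, 66 mm above the bench. It is upright and locked: four fins 8 mm wide along x and y, 42 mm across, sharp tops 26 mm above the seat; the 20 mm core tapers to a 6 mm tip at 42 mm. The carousel fits any of four ways round. Fully home, its grip centre is 85 mm above this point; unmeshed it stops 20 to 25 mm higher.
- carousel: The same blue carousel; origin on its axis at the hub's underside, axes as its grip's. The hub, 56 mm wide, stands on the bench. Its bore, open below, is 46 mm deep, 48 mm wide, with four inward ridges (7 mm wide, 27 mm between opposite ones) midway between the stripes: the fins go under the stripes, with 13 degrees and 3 mm to spare, guided by tapers.
- spare: Grey carousel that belongs to another mixer, loose: disc 150 mm in diameter, 107 mm tall, round black knob on top; origin at the centre of its underside. Not to be moved.
- pot: Closed specimen pot with blue lid, loose, 60 mm in diameter, 70 mm tall; origin at the centre of its underside. Not to be moved.
Not all that is in view belongs to the job. Of the things that look like the carousel, the smallest one is meant.

How it is judged:
By the outcome, as a careful person would: the job done as asked, in the order asked, and still so for the second after the job is handed in, with the robot touching nothing.
It also fails if it takes over 40 s, if anything falls off the work surface, if the arm or the gripper's body presses on something with over 40 N, if the wrist force passes 120 N, or if a joint passes its speed limit or range.

### The arm

A 7-joint arm with a two-finger parallel gripper is mounted at the origin on the work surface. World frame = base frame: x ahead of the robot, y to its left, z up, the work surface at z = 0. Lengths are in m, angles in degrees, forces in N, time in s.
With the tool pointing down it reaches from about 0.425 to 0.925 m from the base axis. Payload 6.8 kg.
Tool frame: the origin (TCP) lies midway between the tips of the shut fingers; the grasp point (between the pads) lies 19 mm behind it; y points along the fingers, z is the direction in which the jaws open and shut, and the axes are right-handed (so a half turn about y gives the same grasp; the last joint's range is limited). The gripper opens to 85 mm and grips with 20 to 120 N. Pads are 22 mm wide; open, the fingers measure 114 mm over their backs; the gripper's body (76 mm by 85 mm) begins 54 mm behind the grasp point. The pads swing forward as they close: fully open they stand 13 mm farther back than shut.
Start: joints at [70.697, 27.33, 1.283, 89.118, -0.659, 63.558, -4.761], TCP at [0.153, -0.657, 0.231] pointing down, gripper open.
Joint ranges: [-169.35, 169.35], [-19.33, 120.38], [-80.79, 83.38], [13.8, 139.57], [-78.32, 258.32], [9.67, 109.79], [-169.56, 169.56]. Speed limits (degrees/s): [136.94, 136.94, 180, 180, 180, 180, 180].

### API

Orientations are given as [roll, pitch, yaw] about the fixed x, y, z axes, in that order (R = Rz(yaw) Ry(pitch) Rx(roll)).
In Python, from rig import env gives the robot as it stands.
- The arm moves only by the tool servo_tool, never from a script. Its argument "steps" is a list of rows, each a list of 3 entries, a list of its own where there are three numbers: the shift along the world's x, y, z in cm, then the turn about the world's z in degrees, then the finger opening in cm, from 0 to 8.54. A call has 1 to 8 rows; each row is the pose to reach, as a shift and turn from the pose commanded when the call began; what a row does not reach only later rows make up. A row lasts 1/10 s, in which the tool goes at most 50 mm and 8.59 degrees, less where a joint would pass 70% of its speed; a pose out of reach is approached as far as the arm can. A call with a gripper value outside its range is refused whole. The fingers move at their own pace and stop on an object; "force" is the grip in N (left out, the last holds). Time passes only in rows, so rows that repeat a pose let the fingers close. It gives the time, the measured TCP pose, the force and the opening at its end, in the units of the state.
- env.observe(): the state, without advancing time (a new reading comes with each control period).
- env.camera(name): name is "scene" or "top"; returns the picture (384x512x3 uint8, red, green, blue); there is no depth.
- env.camera_info(name): a dict with "fx", "fy", "cx", "cy" (pixels), "dist" ([k1, k2, p1, p2, k3] as OpenCV has them; the pictures are not rectified), "extrinsics" (4x4, takes a point from camera to world coordinates). Camera axes: x right, y up, looking along -z (the intrinsics and any distortion apply to the point x, -y, -z); pixel columns grow to the right and rows downward; lengths in m; the calibration is good to about 2 mm. A picture is of the moment at which its call begins. camera_info takes no time and is no camera call.
- env.sign_off(): hands the job in, once; it reports no verdict.
The state is a dict: "time": time; "joints": joint angles; "joint_velocities": joint speeds; "tau": joint torques, N m; "tool_pos": TCP position; "tcp_rot": TCP orientation; "force": force on the tool from outside, world axes, zero at the start; "ft_torque": the same for the moment, N m; "finger_gap": finger opening in m.
Only numpy, scipy, OpenCV 4.12 (cv2) and the standard library are available. Lean on these libraries where they do the work, as an engineer would, in place of code of your own. Each camera call takes 0.05 s, during which the arm holds its last target. There are 200 camera calls.

## Working session

There is one attempt and no reset: what is moved stays moved. The work goes in short steps, Python scripts to look and compute and a tool call to move; the robot and the scene stay as the last step left them, time stands still between calls to the robot, and variables do not carry over. Pictures are saved under pics/ and viewed, about 8 in all and at most 12, crops included, and the job is handed in when it is done.

Besides the shell and the picture viewer there is one more tool, called after ">>>" as name(argument=value, ...) on one line, values as JSON. servo_tool: Moves the arm, as the interface text tells. Its arguments: {"type":"object","properties":{"steps":{"type":"array","items":{"type":"array"}},"force":{"type":"number"}},"required":["steps"]}

```bash
mkdir -p pics
cat > h.py <<'E'
import numpy as np, cv2
from rig import env
def ray(name,uv):
    i=env.camera_info(name);K=np.array([[i["fx"],0,i["cx"]],[0,i["fy"],i["cy"]],[0,0,1]])
    p=cv2.undistortPoints(np.array([[uv]],float),K,np.array(i["dist"],float))[0,0]
    E=np.array(i["extrinsics"]);d=E[:3,:3]@np.array([p[0],-p[1],-1]);return E[:3,3],d/np.linalg.norm(d)
def atz(name,uv,z):
    o,d=ray(name,uv);return o+d*(z-o[2])/d[2]
def tri(a,b):
    (o1,d1),(o2,d2)=ray("scene",a),ray("top",b)
    A=np.stack([d1,-d2],1);s=np.linalg.lstsq(A,o2-o1,rcond=None)[0]
    p,q=o1+s[0]*d1,o2+s[1]*d2;return (p+q)/2,np.linalg.norm(p-q)
def proj(name,P):
    i=env.camera_info(name);K=np.array([[i["fx"],0,i["cx"]],[0,i["fy"],i["cy"]],[0,0,1]])
    E=np.linalg.inv(np.array(i["extrinsics"]));c=(E[:3,:3]@np.atleast_2d(P).T).T+E[:3,3]
    c=c*[1,-1,-1];return cv2.projectPoints(c,np.zeros(3),np.zeros(3),K,np.array(i["dist"],float))[0][:,0]
def snap(name,f,box=None,k=1):
    im=env.camera(name)[:,:,::-1]
    cv2.imwrite(f"raw_{f}",im)
    if box: im=im[box[1]:box[3],box[0]:box[2]]
    cv2.imwrite("pics/"+f,cv2.resize(im,None,fx=k,fy=k,interpolation=cv2.INTER_CUBIC))
E
python3 -c "
from h import *
print(env.observe())
for n in('scene','top'): snap(n,n+'1.png',None,1.5); print(env.camera_info(n))"
```

```text
{'time': 0.0, 'joints': array([70.69682775, 27.37475857,  1.279661  , 89.17882743, -0.65672948,
       63.55603731, -4.76116696]), 'joint_velocities': array([-0.02385194,  0.03098934, -0.05779095, -0.05550379, -0.06292432,
        0.0869742 ,  0.03953307]), 'tau': array([-5.46787232e-04, -5.96444035e+01,  1.60701815e+00, -2.81204510e+01,
        1.22867691e-02,  9.34755779e-03, -7.81196036e-06]), 'tool_pos': array([ 0.1529442 , -0.65684321,  0.23033394]), 'tcp_rot': array([-9.01018539e+01, -9.35646860e-03, -1.66887905e+02]), 'force': array([-0.56255849,  0.33201704,  0.57487866]), 'ft_torque': array([-0.0233598 , -0.02271355, -0.00799047]), 'finger_gap': 0.08507209339544554}
{'fx': 410.9243873348009, 'fy': 410.9243873348009, 'cx': 260.9252988306283, 'cy': 190.70516767401, 'dist': array([-0.1275195,  0.       ,  0.       ,  0.       ,  0.       ]), 'extrinsics': array([[-0.4097433 , -0.65612776,  0.63372454,  1.10469271],
       [ 0.91219929, -0.29342599,  0.28599589,  0.32354681],
       [-0.0016986 ,  0.69526797,  0.71874861,  0.83234812],
       [ 0.        ,  0.        ,  0.        ,  1.        ]])}
{'fx': 461.87066122057365, 'fy': 461.87066122057365, 'cx': 252.74871610683772, 'cy': 195.18674689558242, 'dist': array([0.06059382, 0.        , 0.        , 0.        , 0.        ]), 'extrinsics': array([[-2.93086617e-03,  9.80228548e-01, -1.97846921e-01,
         2.30245435e-01],
       [-9.99994916e-01, -2.62438482e-03,  1.81127081e-03,
         1.07110964e-02],
       [ 1.25623289e-03,  1.97851224e-01,  9.80231256e-01,
         1.28805709e+00],
       [ 0.00000000e+00,  0.00000000e+00,  0.00000000e+00,
         1.00000000e+00]])}
```

View pics/scene1.png

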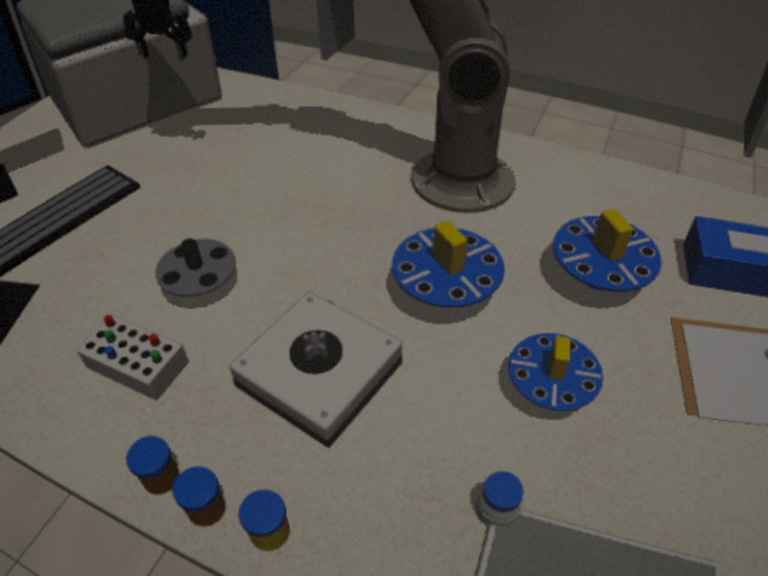

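View pics/top1.png

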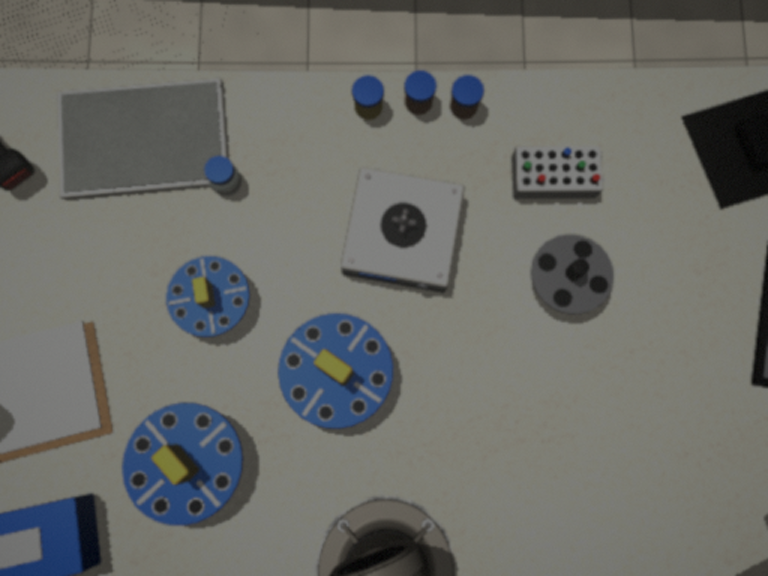

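The two views show three blue carousels. The smallest is at scene (555,370) and top (208,296), in the 1.5x pictures. The mixer spindle is at scene (316,345) and top (404,222). Next I'll enlarge both.

```bash
python3 -c "
from h import *
s=cv2.imread('raw_scene1.png');t=cv2.imread('raw_top1.png')
def c(im,x,y,w=64,h=48,k=6): return cv2.resize(im[y:y+h,x:x+w],None,fx=k,fy=k,interpolation=cv2.INTER_CUBIC)
def c2(im,x,y): 
    o=c(im,x,y)
    for i in range(0,64,10): cv2.putText(o,str(x+i),(i*6,10),0,.35,(0,255,255)); cv2.line(o,(i*6,12),(i*6,18),(0,255,255))
    for i in range(0,48,10): cv2.putText(o,str(y+i),(6,i*6+4),0,.35,(0,255,255)); cv2.line(o,(0,i*6),(5,i*6),(0,255,255))
    return o
o=np.vstack([np.hstack([c2(s,338,218),c2(s,180,208)]),np.hstack([c2(t,106,172),c2(t,238,124)])])
o=cv2.convertScaleAbs(o,alpha=1.5)
cv2.imwrite('pics/c.png',o);print(o.shape)"
```

```text
(576, 768, 3)
```

View pics/c.png

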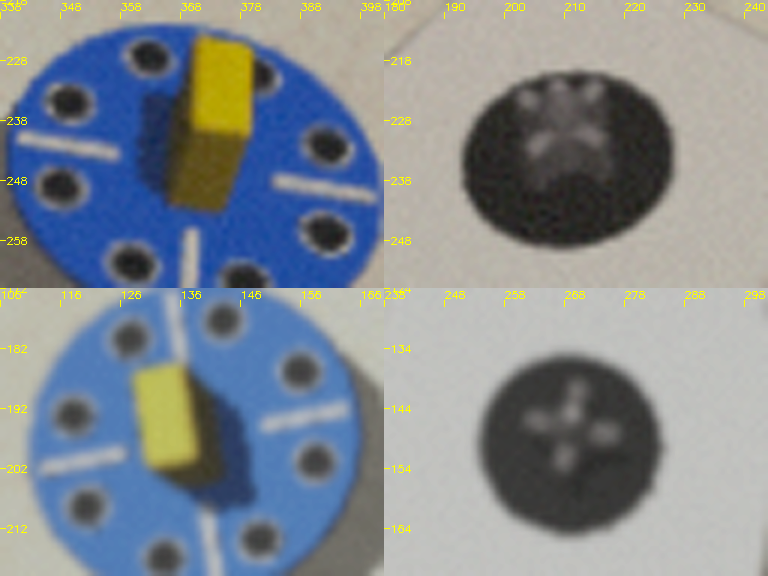

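The crops give these pixel positions:
- **Grip top centre:** scene ≈(374.9,231.9), top ≈(133.2,192.9).
- **Seat centre:** scene ≈(210.3,234.1), top ≈(268.7,149.6).
- **Fin tops:** visible in both views.

```bash
cat > m.py <<'E'
from h import *
def px(o,l): return [((a+.5)/6-.5+o[0],(b+.5)/6-.5+o[1]) for a,b in l]
gs=px((338,218),[(202,33),(255,47),(249,135),(190,130)]); gt=px((106,172),[(148,182),(133,86),(182,74),(198,170)])
m=lambda l:np.mean(l,0)
print('grip top',tri(m(gs),m(gt)))
st=px((106,172),[(40,180),(125,165),(262,139),(347,120),(168,5),(182,72),(204,217),(214,287)])
P=np.array([atz('top',p,.052) for p in st])
a=lambda d:np.degrees(np.arctan2(d[1],d[0]))
print('stripes z=.052',a(P[3]-P[0]),a(P[7]-P[4]), 'line mid',m(P[:4]),m(P[4:]))
# disc centre: crossing of stripe lines
ss=px((338,218),[(20,138),(118,155),(275,182),(375,199)])
Q=np.array([atz('scene',p,.052) for p in ss]);print('scene stripe',a(Q[3]-Q[0]),m(Q))
G=np.array([atz('top',p,.107) for p in gt]);print('grip edges',[a(G[(i+1)%4]-G[i]).round(1) for i in range(4)],[np.linalg.norm(G[(i+1)%4]-G[i]).round(4) for i in range(4)],m(G))
print('seat',tri(px((180,208),[(184.5,159)])[0],px((238,124),[(187,156)])[0]))
ft=px((238,124),[(193,100),(220,144),(180,170),(153,132)])
fs=px((180,208),[(143,98),(211,135),(209,90),(156,140)])
F=np.array([atz('top',p,.090) for p in ft]);print('fins top',a(F[2]-F[0]),a(F[3]-F[1]),m(F))
F=np.array([atz('scene',p,.090) for p in fs]);print('fins scene',a(F[1]-F[0]),a(F[3]-F[2]),m(F)); print(tri(m(fs),m(ft)))
mb=[(362/1.5,171/1.5),(463/1.5,183/1.5),(447/1.5,282/1.5),(343/1.5,268/1.5)]
B=np.array([atz('top',p,.066) for p in mb]);print('box',[a(B[(i+1)%4]-B[i]).round(1) for i in range(4)],m(B))
E
python3 m.py
```

```text
grip top (array([0.47591653, 0.3219113 , 0.10353889]), np.float64(0.0029566859004529003))
stripes z=.052 -78.69524292721051 -168.41994967633457 line mid [0.47626195 0.32050849 0.052     ] [0.47929944 0.32155072 0.052     ]
scene stripe 101.20652949536297 [0.47591722 0.3230708  0.052     ]
grip edges [np.float64(11.4), np.float64(-75.7), np.float64(-168.3), np.float64(103.8)] [np.float64(0.0433), np.float64(0.0215), np.float64(0.0435), np.float64(0.0218)] [0.47555379 0.31952185 0.107     ]
seat (array([ 0.60555415, -0.03507181,  0.0619535 ]), np.float64(0.0023061139243094027))
fins top 169.36438407642137 79.25486882205149 [ 0.60662616 -0.03490774  0.09      ]
fins scene 80.9816052571374 -12.409373669609144 [ 0.60547665 -0.03295721  0.09      ]
(array([ 0.60602922, -0.03389005,  0.0902297 ]), np.float64(0.0022255755938793706))
box [np.float64(-97.3), np.float64(169.8), np.float64(82.0), np.float64(-10.4)] [ 0.60295107 -0.03709071  0.066     ]
```

>>> servo_tool(steps=[[[39.7, 45.7, 2], -1.7, 8.5], [[39.7, 45.7, 2], -1.7, 8.5], [[39.7, 45.7, 2], -1.7, 8.5], [[39.7, 45.7, 2], -1.7, 8.5], [[39.7, 45.7, 2], -1.7, 8.5], [[39.7, 45.7, 2], -1.7, 8.5], [[39.7, 45.7, 2], -1.7, 8.5], [[39.7, 45.7, 2], -1.7, 8.5]], force=100)

```text
time: 0.9
tool_pos: [0.4161, -0.3538, 0.2444]
tcp_rot: [-90.0, -0.0, -168.6]
force: [0.7, -1.2, 0.1]
finger_gap: 0.0849
```

>>> servo_tool(steps=[[[13.4, 15.4, 0.5], 0, 8.5], [[13.4, 15.4, 0.5], 0, 8.5], [[13.4, 15.4, 0.5], 0, 8.5], [[13.4, 15.4, 0.5], 0, 8.5], [[6, 67.5, 0.5], 0, 8.5], [[6, 67.5, 0.5], 0, 8.5], [[6, 67.5, 0.5], 0, 8.5], [[6, 67.5, 0.5], 0, 8.5]])

```text
time: 1.7
tool_pos: [0.5188, -0.0047, 0.2492]
tcp_rot: [-90.0, -0.0, -168.6]
force: [1.5, 0.5, 0.0]
finger_gap: 0.0856
```

```bash
python3 -c "
from h import *
s=env.observe();print(s['tool_pos'],s['tcp_rot'],s['joints'].round(1))"
```

```text
[ 0.51875549 -0.00474312  0.24916648] [-8.99991027e+01 -2.90539785e-02 -1.68596104e+02] [ 10.6  12.9 -19.7 108.    5.   60.  -89.7]
```

>>> servo_tool(steps=[[[-4.3, 32.6, -2], 0, 8.5], [[-4.3, 32.6, -5], 0, 8.5], [[-4.3, 32.6, -5], 0, 8.5], [[-4.3, 32.6, -5], 0, 8.5], [[-4.3, 32.6, -5], 0, 8.5], [[-4.3, 32.6, -5], 0, 8.5], [[-4.3, 32.6, -5], 0, 8.5], [[-4.3, 32.6, -5], 0, 8.5]])

```text
time: 2.5
tool_pos: [0.4735, 0.325, 0.1985]
tcp_rot: [-90.2, -0.1, -168.1]
force: [-0.5, 0.4, 0.2]
finger_gap: 0.0856
```

```bash
python3 -c "
from h import *
s=env.observe();print(s['tool_pos'],s['tcp_rot'],s['joints'].round(1))
snap('scene','s2.png',(320,150,420,280),5)
t=cv2.imread('raw_scene1.png')"
```

```text
[0.47354867 0.32503271 0.1984996 ] [-9.01697372e+01 -1.15029889e-01 -1.68123421e+02] [ -18.4   22.4  -28.1  103.6   12.1   57.  -129.4]
```

View pics/s2.png

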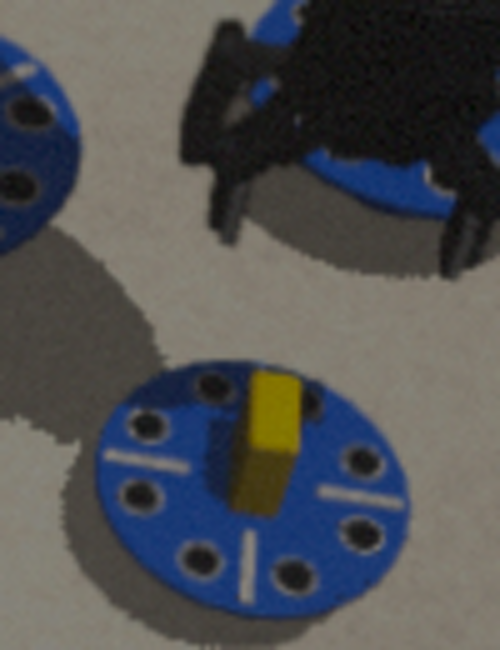

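The open fingers are above and behind the grip in this view, with their tips near crop (228,240) and (455,275). I'll check them against the calibration.

```bash
python3 -c "
from h import *
s=env.observe();print(s['tool_pos'],s['tcp_rot'])
T=np.array(s['tool_pos']);a=np.radians(s['tcp_rot'][2]+90)
for o in(.05,-.05): print((proj('scene',T+[o*np.cos(a),o*np.sin(a),.013])-[320,150])*5)"
```

```text
[0.47492275 0.32181524 0.19863179] [-9.00387728e+01 -1.00324609e-01 -1.68310929e+02]
[[203.30223328 227.72104192]]
[[442.68393832 265.12503637]]
```

>>> servo_tool(steps=[[[0.1, -0.1, -3], 0, 8.5], [[0.1, -0.1, -5.5], 0, 8.5], [[0.1, -0.1, -5.5], 0, 8.5], [[0.1, -0.1, -5.5], 0, 8.5]])

```text
time: 2.95
tool_pos: [0.478, 0.3172, 0.1447]
tcp_rot: [-90.0, -0.0, -168.7]
force: [-0.1, 0.8, 0.1]
finger_gap: 0.0851
```

```bash
python3 -c "
from h import *
s=env.observe();print(s['tool_pos'],s['tcp_rot'])
snap('scene','s3.png',(330,170,430,270),6)
T=np.array(s['tool_pos']);a=np.radians(s['tcp_rot'][2]+90)
for o in(.057,.0425,0,-.0425,-.057): print((proj('scene',T+[o*np.cos(a),o*np.sin(a),.013])-[330,170])*6)"
```

```text
[0.4780255  0.31718214 0.14471322] [-8.99559091e+01 -3.28006744e-02 -1.68680968e+02]
[[124.81605382 253.05203951]]
[[164.48921018 259.58303685]]
[[281.17854521 278.77518042]]
[[398.28457391 298.00908588]]
[[438.28792141 304.57299644]]
```

View pics/s3.png

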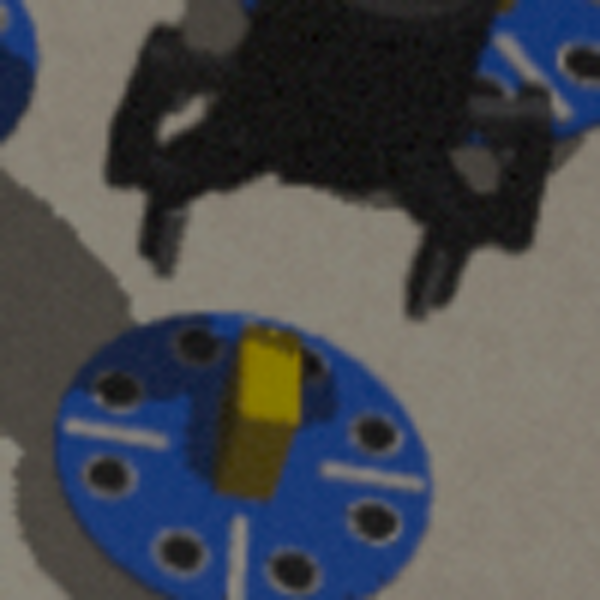

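The fingertips sit at crop (165,270) and (420,315), either side of the grip top at (270,370). They're centred to within a few mm, so I'll go down.

>>> servo_tool(steps=[[[0, 0, -3], 0, 8.5], [[0, 0, -6], 0, 8.5], [[0, 0, -7.8], 0, 8.5], [[0, 0, -7.8], 0, 8.5], [[0, 0, -7.8], 0, 8.5]])

```text
time: 3.5
tool_pos: [0.4785, 0.3189, 0.0679]
tcp_rot: [-90.0, 0.1, -168.6]
force: [1.0, -0.4, 0.3]
finger_gap: 0.0851
```

```bash
python3 -c "
from h import *
env.camera('top');env.camera('top');s=env.observe();print(s['tool_pos'],s['tcp_rot'],s['force'])"
```

```text
[0.4788041  0.31924195 0.06843081] [ -90.07390511    0.17216578 -168.61254127] [ 0.15513621 -0.00320828  0.07206467]
```

Closing now, with a correction of -0.2 cm in x, +0.15 cm in y and -0.2 cm in z.

>>> servo_tool(steps=[[[-0.2, 0.15, -0.2], 0, 8.5], [[-0.2, 0.15, -0.2], 0, 0], [[-0.2, 0.15, -0.2], 0, 0], [[-0.2, 0.15, -0.2], 0, 0], [[-0.2, 0.15, -0.2], 0, 0], [[-0.2, 0.15, -0.2], 0, 0], [[-0.2, 0.15, -0.2], 0, 0], [[-0.2, 0.15, -0.2], 0, 0]], force=110)

```text
time: 4.4
tool_pos: [0.4757, 0.3199, 0.0646]
tcp_rot: [-90.0, 0.0, -168.6]
force: [-0.6, -0.3, 2.8]
finger_gap: 0.023
```

```bash
python3 -c "
from h import *
s=env.observe();print(s['tool_pos'],s['tcp_rot'],s['force'],s['ft_torque'],s['finger_gap'])"
```

```text
[0.47567164 0.31994579 0.06461645] [-8.99971174e+01  9.86910308e-03 -1.68590880e+02] [-0.55886729 -0.33386783  2.82382192] [-0.22177611  0.09861723 -0.02427837] 0.02302323999014501
```

>>> servo_tool(steps=[[[0, 0, 2], 0, 0], [[0, 0, 6], 0, 0], [[0, 0, 10], 0, 0], [[0, 0, 14], 0, 0], [[0, 0, 17], 0, 0], [[1, -3, 18], -3, 0], [[2.4, -6.5, 18], -6, 0], [[4, -10.8, 18], -9, 0]])

```text
time: 5.2
tool_pos: [0.5152, 0.212, 0.2444]
tcp_rot: [-90.0, 0.0, -177.5]
force: [0.7, -0.0, -2.3]
finger_gap: 0.0228
```

>>> servo_tool(steps=[[[1.5, -4, 0], -3, 0], [[3, -8, 0], -6, 0], [[4.4, -12, 0], -9, 0], [[5.9, -16, 0], -11, 0], [[7.3, -20, 0], -13, 0], [[8.5, -23, 0], -13, 0], [[9, -24.6, 0], -13, 0], [[9, -24.6, 0], -13, 0]])

```text
time: 6.0
tool_pos: [0.6054, -0.0372, 0.2434]
tcp_rot: [-89.9, -0.1, 169.2]
force: [-0.0, -0.3, -3.2]
finger_gap: 0.0227
```

```bash
python3 -c "
from h import *
env.camera('top');env.camera('top')
s=env.observe();print(s['tool_pos'],s['tcp_rot'],s['force'],s['ft_torque'],s['finger_gap'],s['time'],s['joints'].round(0))
snap('scene','s4.png',(130,90,330,290),3);env.camera('top')
a=cv2.imread('pics/s4.png');snap('top','t4.png',(200,80,330,210),4.6)
b=cv2.imread('pics/t4.png');o=np.vstack([a[:400],]);h=400
o=np.hstack([cv2.resize(a,(400,400)),cv2.resize(b,(400,400))]);cv2.imwrite('pics/j4.png',cv2.convertScaleAbs(o,alpha=1.6))"
```

```text
[ 0.60494045 -0.03252123  0.24386266] [-9.00553806e+01 -9.05862637e-02  1.69476553e+02] [-0.26591825  1.15190912 -3.4328886 ] [ 0.0751131  -0.02224003 -0.01089167] 0.022932576135991443 6.1 [   9.   21.  -16.   97.    6.   63. -109.]
```

View pics/j4.png

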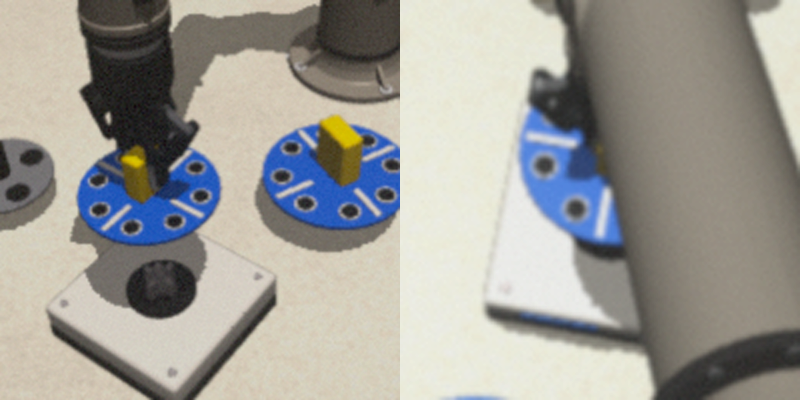

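The carousel hangs level above the mixer, with its stripes at scene crop (105,228)-(130,208) and (170,200)-(203,217). I'll check the stripe yaw and the hub axis against the spindle.

```bash
python3 -c "
from h import *
z=.231
f=lambda x,y:atz('scene',(130+(x+.5)/2-.5,90+(y+.5)/2-.5),z)
an=lambda p,q:np.degrees(np.arctan2(*(q-p)[[1,0]]))
print(an(f(105,228),f(130,208)),an(f(203,217),f(170,200)),an(f(203,217),f(103,160)),'centre',f(149.5,194.5),env.observe()['tool_pos'])
im=cv2.imread('raw_s4.png').astype(int);m=((im[:,:,0]>70)&(im[:,:,0]>2*im[:,:,2])).astype(np.uint8)
m[:, 245:]=0;m[:,:165]=0;m[:155]=0;m[215:]=0
c=max(cv2.findContours(m,0,1)[0],key=cv2.contourArea);h=cv2.convexHull(c)[:,0]
W=np.array([atz('scene',p,z) for p in h])[:,:2]
from scipy.optimize import least_squares as L
r=L(lambda q:np.hypot(*(W-q[:2]).T)-q[2],[.605,-.035,.075],loss='soft_l1',f_scale=.001);print(len(W),r.x,np.abs(r.fun).max())
"
```

```text
165.50268238770244 -100.02774596353143 -102.62728689896619 centre [ 0.61224077 -0.02617728  0.231     ] [ 0.60517632 -0.03169058  0.24443289]
28 [ 0.60755995 -0.02993148  0.07335979] 0.0017430887300622505
```

>>> servo_tool(steps=[[[0, -0.3, -2], 0, 0], [[0, -0.3, -4], 0, 0], [[0, -0.3, -5.5], 0, 0], [[0, -0.3, -6.5], 0, 0], [[0, -0.3, -6.5], 0, 0], [[0, -0.3, -6.5], 0, 0]])

```text
time: 6.85
tool_pos: [0.606, -0.0367, 0.1799]
tcp_rot: [-90.0, 0.0, 169.4]
force: [-0.2, 0.1, -1.6]
finger_gap: 0.0232
```

```bash
python3 -c "
from h import *
snap('scene','s5.png',(150,140,280,270),4.6);env.camera('top')
s=env.observe();print(s['tool_pos'],s['tcp_rot'],s['force'],s['ft_torque'])
z=s['tool_pos'][2]-.0646+.052
im=cv2.imread('raw_s5.png').astype(int);m=((im[:,:,0]>70)&(im[:,:,0]>2*im[:,:,2])).astype(np.uint8)
m[:, 258:]=0;m[:,:155]=0;m[:165]=0;m[245:]=0
c=max(cv2.findContours(m,0,1)[0],key=cv2.contourArea);h=cv2.convexHull(c)[:,0]
W=np.array([atz('scene',p,z) for p in h])[:,:2]
from scipy.optimize import least_squares as L
r=L(lambda q:np.hypot(*(W-q[:2]).T)-q[2],[.605,-.035,.075],loss='soft_l1',f_scale=.001);print(len(W),r.x,np.abs(r.fun).max())
"
```

```text
[ 0.60633376 -0.03695322  0.18048651] [-9.00208068e+01  1.01852280e-01  1.69411715e+02] [-0.3800971  -0.27759426 -2.32001619] [0.03635051 0.01505766 0.00903951]
24 [ 0.60903671 -0.03386871  0.07350091] 0.0006956055306530651
```

>>> servo_tool(steps=[[[-0.15, 0.15, -0.8], 0, 0], [[-0.15, 0.15, -1.4], 0, 0], [[-0.15, 0.15, -1.9], 0, 0], [[-0.15, 0.15, -2.3], 0, 0], [[-0.15, 0.15, -2.6], 0, 0], [[-0.15, 0.15, -2.9], 0, 0]])

```text
time: 7.55
tool_pos: [0.6041, -0.0356, 0.1501]
tcp_rot: [-90.0, -0.0, 169.4]
force: [-0.0, -0.2, -2.7]
finger_gap: 0.023
```

```bash
python3 -c "
from h import *
s=env.observe();print(s['tool_pos'],s['tcp_rot'],s['force'],s['ft_torque'])"
```

```text
[ 0.60411025 -0.03560355  0.1501382 ] [-9.00005277e+01 -5.18658394e-03  1.69406098e+02] [-0.01116893 -0.21986521 -2.70580828] [0.02666089 0.04911502 0.01854083]
```

>>> servo_tool(steps=[[[0, 0, -0.4], 0, 0], [[0, 0, -0.8], 0, 0], [[0, 0, -1.2], 0, 0], [[0, 0, -1.5], 0, 0]])

```text
time: 7.95
tool_pos: [0.604, -0.0356, 0.135]
tcp_rot: [-90.0, -0.0, 169.4]
force: [0.1, -0.5, -3.3]
finger_gap: 0.0232
```

```bash
python3 -c "
from h import *
s=env.observe();print(s['tool_pos'],s['tcp_rot'],s['force'],s['ft_torque'])"
```

```text
[ 0.60398187 -0.03558437  0.13500868] [-8.99965931e+01 -1.54269227e-02  1.69411620e+02] [ 0.14110127 -0.45580572 -3.32141769] [ 0.01768759 -0.00786139  0.0026927 ]
```

Meshed freely, with about 4 mm left. I'll push down until it contacts the seat.

>>> servo_tool(steps=[[[0, 0, -0.2], 0, 0], [[0, 0, -0.35], 0, 0], [[0, 0, -0.45], 0, 0], [[0, 0, -0.55], 0, 0], [[0, 0, -0.55], 0, 0]])

```text
time: 8.45
tool_pos: [0.6042, -0.0355, 0.1306]
tcp_rot: [-90.0, 0.0, 169.4]
force: [-2.6, 0.8, 3.0]
finger_gap: 0.0229
```

```bash
python3 -c "
from h import *
s=env.observe();print(s['tool_pos'],s['tcp_rot'],s['force'],s['ft_torque'])"
```

```text
[ 0.60424656 -0.03554477  0.13063594] [-8.99969266e+01  2.43848086e-02  1.69406798e+02] [-2.59236037  0.75613509  3.0464996 ] [-0.07489126  0.60035488 -0.10005074]
```

>>> servo_tool(steps=[[[0, 0, -0.1], 0, 0], [[0, 0, -0.25], 0, 0], [[0, 0, -0.25], 0, 0], [[0, 0, -0.25], 0, 0]])

```text
time: 8.85
tool_pos: [0.6045, -0.0354, 0.1305]
tcp_rot: [-90.0, 0.1, 169.4]
force: [-8.9, 0.9, 21.3]
finger_gap: 0.0228
```

```bash
python3 -c "
from h import *
s=env.observe();print(s['tool_pos'],s['tcp_rot'],s['force'],s['ft_torque'])
snap('scene','s6.png',(130,130,290,290),3.7)"
```

```text
[ 0.60447594 -0.03543479  0.13052824] [-8.99804550e+01  7.81822217e-02  1.69406352e+02] [-8.87943024  0.9494615  21.28889077] [-0.26501789  2.19382214 -0.05675717]
```

View pics/s6.png

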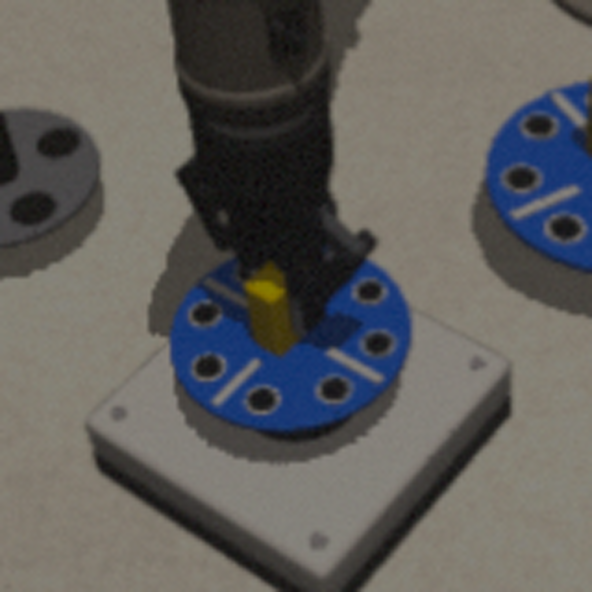

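The carousel is down on the seat at z 0.1305 and held firm against a 21 N push. I'll take off the preload before letting go.

>>> servo_tool(steps=[[[-0.05, 0, 0.15], 0, 0], [[-0.1, 0, 0.25], 0, 0], [[-0.1, 0, 0.25], 0, 0], [[-0.1, 0, 0.25], 0, 0]])

```text
time: 9.3
tool_pos: [0.6039, -0.0355, 0.1307]
tcp_rot: [-90.0, 0.1, 169.4]
force: [-0.6, 0.4, 6.7]
finger_gap: 0.0234
```

```bash
python3 -c "
from h import *
s=env.observe();print(s['tool_pos'],s['tcp_rot'],s['force'],s['ft_torque'])"
```

```text
[ 0.60391419 -0.03553859  0.13065136] [-9.00180089e+01  9.40882793e-02  1.69406785e+02] [-0.55708179  0.41719044  6.73057674] [-0.10781167  0.17748104 -0.03778622]
```

>>> servo_tool(steps=[[[0, 0, 0], 0, 4], [[0, 0, 0], 0, 6], [[0, 0, 0], 0, 8.5], [[0, 0, 0], 0, 8.5], [[0, 0, 0], 0, 8.5], [[0, 0, 0], 0, 8.5]])

```text
time: 9.9
tool_pos: [0.6031, -0.0356, 0.1299]
tcp_rot: [-90.0, -0.0, 169.4]
force: [1.1, -0.9, 0.1]
finger_gap: 0.0849
```

>>> servo_tool(steps=[[[0, 0, 2], 0, 8.5], [[0, 0, 5], 0, 8.5], [[0, 0, 9], 0, 8.5], [[0, 0, 13], 0, 8.5], [[-3, -4, 14], 0, 8.5], [[-6, -8, 14], 0, 8.5], [[-9, -12, 14], 0, 8.5], [[-10, -14, 14], 0, 8.5]])

```text
time: 10.7
tool_pos: [0.4998, -0.1798, 0.2702]
tcp_rot: [-89.9, -0.0, 169.1]
force: [0.1, 0.2, -1.4]
finger_gap: 0.0848
```

>>> servo_tool(steps=[[[-1, -5, 0], 0, 8.5], [[-2, -10, 0], 0, 8.5], [[-2, -10, 0], 0, 8.5], [[-2, -10, 0], 0, 8.5]])

```text
time: 11.1
tool_pos: [0.4823, -0.2771, 0.2698]
tcp_rot: [-90.0, -0.0, 169.2]
force: [1.5, -0.2, 0.2]
finger_gap: 0.0849
```

```bash
python3 -c "
from h import *
s=env.observe();print(s['time'],s['tool_pos'],s['force'],s['finger_gap'])
snap('scene','s7.png',(60,130,330,370),2);a=cv2.imread('raw_s7.png')[185:253,160:250];
snap('top','t7.png');b=cv2.imread('raw_t7.png')[100:190,210:330]
o=np.hstack([cv2.resize(a,(400,302),interpolation=2),cv2.resize(b,(400,302),interpolation=2)])
w=np.hstack([cv2.resize(cv2.imread('raw_s7.png'),(400,300)),cv2.resize(cv2.imread('raw_t7.png'),(400,300))])
cv2.imwrite('pics/j7.png',cv2.convertScaleAbs(np.vstack([o[:300],w]),alpha=1.4))"
```

```text
11.1 [ 0.48233856 -0.27714344  0.26982628] [ 1.53714093 -0.16447664  0.24240128] 0.08488881213446615
```

View pics/j7.png

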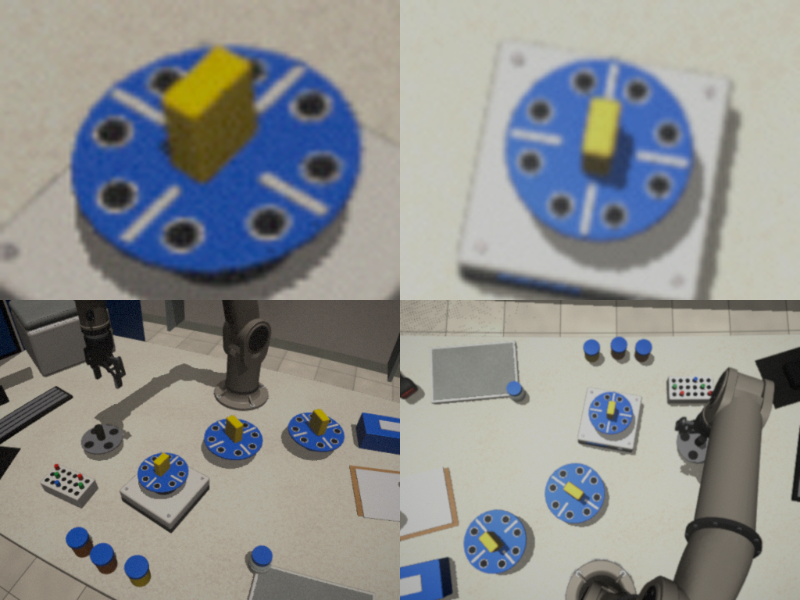

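The carousel sits level on the mixer with the gripper clear, and the pots and grey carousel are in place. The grip top is at about scene (206.9,203.3) and top (270.4,136.9). I'll do one height check and then hand in.

```bash
python3 -c "
from h import *
print(tri((206.9,203.3),(270.4,136.9)),'expect z .173')
print(env.sign_off())"
```

```text
(array([ 0.60493327, -0.03417485,  0.17063554]), np.float64(0.005037741501987996)) expect z .173
the job is handed in; nothing more can be done
None
```

I took the smallest blue carousel by its yellow grip, turned it about 22° to line the stripes up with the fins, and pushed it onto the spindle. It meshed without catching, so it needed no rocking. I let go only once it was home and level, then moved the arm clear and handed the job in at about 11 s.

**Checks that agreed:**
- **Depth:** the tool stopped at z = 0.1305 m, against 0.1306 m expected for fully home, and held there under a 21 N push.
- **Final pictures:** the carousel sits level on the mixer, and the grey carousel and pots look to be where they were.
- **Grip height:** from the two cameras, the grip top is at z ≈ 0.171 m, against 0.173 m expected.

**Checks that disagreed:**
- **Camera mismatch:** in that last measurement the two camera rays missed each other by 5 mm, so the tool stop is the stronger evidence that it is home. Earlier position estimates also differed by 2–3 mm between the cameras and the arm.
- **Side load:** a side force of about 9 N built up during the final push, and I eased it off before letting go.

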